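# Let a ratchet-held gauge foot down onto a scaffold coupler

### The job

Let the gauge stand's foot down onto the new silver coupler: throw the green pawl lever back so that the pawl is out of the ratchet wheel, then wind the crank backwards until the foot bears on the coupler, enough to feel it bear but without leaning on it. Then put the pawl back into the wheel and let go; never force the wheel against the engaged pawl, and leave everything else lying as it is.

Things in the scene. Friction and masses are not known exactly. Their poses are not given: they have to be found in the camera images.
- stand: Blue-grey cast gauge stand fixed on the ribbed aluminium tray (tray top 8 mm over the table). Origin: on its underside, below the crank shaft. Its x axis points from the crank side to the coupler side, y to the column, z up. Base 190 x 210 x 14 mm. Gear head up to z 195 mm, column (at y 80 mm) to z 208 mm, ram's top at z 258 mm at the start.
- shaft (a point): Point on the crank shaft's axis in the middle of the ratchet wheel. The shaft lies along the stand's x axis, 170 mm over the stand's underside.
- crank (a joint): Crank and ratchet wheel (rad, about the stand's x axis), 0 at the start. Growing = backwards: the crank's top goes to the stand's -y side and the foot goes down, 20 mm per rad; the engaged pawl stops this. A drag brake holds crank and ram wherever they are left; winding down freely takes about 2 N at the handle, each newton more presses about 3.7 N at the foot.
- crank_handle (a point): Middle of the crank's black handle, a free-turning sleeve 18 mm across and 78 mm long, parallel to the stand's x axis, on its -x side. It circles the shaft at 75 mm radius, 73 mm out from the wheel's plane; at crank 0 the arm leans 1.13 rad from upright to +y, at 1.13 it stands upright. Can be pinched from above, fingers closing along the stand's y.
- pawl_lever (a joint): Pawl with its green lever (rad, about the stand's x axis): 0 = fully in the wheel; up to 0.14 = nose riding on a tooth, still in; above 0.25 = clear; 0.8 = thrown back on its rest. Growing = knob goes to the stand's -y side. The weighted lever tips over: below about 0.55 it falls into the wheel, above it falls back on its rest and stays out. Under 1 N at the knob unless the wheel loads it.
- pawl_knob (a point): Centre of the green ball knob, 28 mm across, on the pawl's lever; free all round and from above. It swings on a 70 mm arc round the pawl's pin; at lever 0 it leans 0.20 rad from upright to the stand's +y, at 0.8 it leans 0.60 rad to -y.
- pawl_pin (a point): Axis of the pawl's pin (parallel to the stand's x axis) in the plane of the wheel and the knob, 75 mm to the stand's -y side of the shaft and 46 mm higher.
- pawl_nose: The steel pawl, turning with the green lever; its nose reaches 75 mm from the pin towards +y into the wheel. Origin on the pin's axis.
- ratchet_wheel: Steel ratchet wheel on the crank shaft, 12 saw teeth, 96 mm over the tips, 72 mm at the roots, 14 mm thick. Origin on the shaft's axis. Forcing it backwards with the pawl in spoils the teeth.
- ram: Upright steel rack bar, 24 mm square, 0.8 kg, at x 0, y -32 mm of the stand; moves straight down as the crank is wound back, at most 56 mm. At its lower end a screwed foot with an orange hard-rubber sole, 36 mm across. Origin: on its axis, 130 mm over the stand's underside at the start; the sole's face lies 0 to 6 mm below it, as the foot was last screwed in or out.
- coupler: New silver double coupler, about 1 kg, lying loose on the stand's anvil below the foot. Origin: underside of its lying bore; a flat boss 64 mm above it takes the foot. Anvil and foot are set differently from case to case: the foot starts 20 to 42 mm above the boss. From first touch to too hard is about 1 mm of foot travel, so the touch has to be felt.
- swivel: Corroded brown swivel coupler, 140 x 60 x 64 mm, origin at its underside; a bystander.
- mallet_head: Black rubber mallet head, 66 mm across, 100 mm long, lying; origin at its underside; a bystander.
- spigot: Squat steel spigot pin with a 60 mm flange, 68 mm high, upright; origin at its underside; a bystander.
- spanner: Steel spanner, 170 mm long, lying; a bystander.
- tube_offcut: Galvanised tube offcut, 48 mm across, 55 mm high, upright; a bystander.
- wire_brush: Brush, 170 mm long, lying; a bystander.

How it is judged:
By the outcome, as a careful person would: the job done as asked, in the order asked, and still so for the second after the job is handed in, with the robot touching nothing.
It also fails if it takes over 67 s, if anything falls off the work surface, if the arm or the gripper's body presses on something with over 40 N, if the wrist force passes 120 N, or if a joint passes its speed limit or range.

### The arm

A 6-joint arm with a two-finger parallel gripper is mounted at the origin on the work surface. World frame = base frame: x ahead of the robot, y to its left, z up, the work surface at z = 0. Lengths are in m, angles in rad, forces in N, time in s.
With the tool pointing down it reaches from about 0.325 to 0.9 m from the base axis. Payload 6.1 kg.
Tool frame: the origin (TCP) lies where the fingers leave the gripper's body, on its centre line; the fingertips stand 73 mm ahead of it and the grasp point (between the pads) lies 54 mm ahead of it; z points along the fingers, y is the line along which they close (so a half turn about z gives the same grasp; the last joint's range is limited). The gripper opens to 85 mm and grips with 20 to 120 N. Pads are 22 mm wide; open, the fingers measure 114 mm over their backs; the gripper's body (76 mm by 85 mm) begins 54 mm behind the grasp point. The pads swing forward as they close: fully open they stand 13 mm farther back than shut.
Start: joints at [0.98, 0.22, 1.526, -0, 1.395, -0.126], TCP at [0.28, 0.559, 0.304] pointing down, gripper open.
Joint ranges: [-2.98, 2.98], [-0.91, 2.08], [0.09, 2.57], [-1.24, 4.39], [0.2, 2.65], [-2.68, 2.68]. Speed limits (rad/s): [2.57, 2.57, 3.01, 3.14, 3.14, 3.14].

### API

Orientations are given as a rotation vector (axis times angle).
In Python, from workcell import read_state, eyes, job gives the robot as it stands.
- The arm moves only by the tool move_arm, never from a script. Its argument "series" is a list that holds one entry, the list of rows, each a list of 5 numbers: the shift along the tool's x, y, z in cm, then the turn about the tool's z in degrees, then the opening, from 0 (shut) to 1 (fully open). A call has 1 to 5 rows; each row is the pose to reach, as a shift and turn from the pose commanded when the call began, along the tool's axes at that moment; what a row does not reach only later rows make up. A row lasts 1/12 s, in which the tool goes at most 41.7 mm and 7.16 degrees, less where a joint would pass 70% of its speed; a pose out of reach is approached as far as the arm can. A call with a gripper value outside its range is refused whole. The fingers move at their own pace and stop on an object; "force" is the grip in N (left out, the last holds). Time passes only in rows, so rows that repeat a pose let the fingers close. It gives the time, the measured TCP pose, the force, the opening and the grip force at its end, in the units of the state.
- read_state(): the state, without advancing time (a new reading comes with each control period).
- eyes.snapshot(name): name is "side" or "top" or "wrist"; returns (picture, depth): 384x512x3 uint8, red, green, blue; 384x512 float32, m along the optical axis (not along the pixel's ray), 0 where there is no reading.
- eyes.calibration(name): a dict with "fov_y" (degrees; the focal length in pixels is half the picture's height over the tangent of half this angle, whatever the lens; pixels are square), "cx", "cy" (the principal point, pixels), "k1" (the pictures are not rectified: a ray, as slopes to the right and down, at radius r is drawn at 1 + k1 r^2 times it, then the intrinsics apply), "R" (3x3) and "t" (3): a world point X has camera coordinates R X + t; the wrist camera has in their place "tool_from_camera" (4x4, takes a point from camera to tool coordinates, whose origin is the TCP and whose axes are the flange's). Camera axes: x right, y down, z forward; pixel columns grow to the right and rows downward; lengths in m; the calibration is good to about 2 mm. A picture is of the moment at which its call begins: read the wrist's pose just before it. calibration takes no time and is no camera call.
- job.job_done(): hands the job in; it is judged then, once.
The state is a dict: "clock": time; "qpos": joint angles; "joint_vel": joint speeds; "tau": joint torques, N m; "tool_pos": TCP position; "tool_rot": TCP orientation; "ft_force": force on the tool from outside, world axes, zero at the start; "torque": the same for the moment, N m; "opening": opening from 0.0 (shut) to 1.0 (fully open); "finger_force": force on a finger pad.
Only numpy, scipy, OpenCV 4.12 (cv2) and the standard library are available. Lean on these libraries where they do the work, as an engineer would, in place of code of your own. Each camera call takes 0.05 s, during which the arm holds its last target. There are 200 camera calls.

## Working session

There is one attempt and no reset: what is moved stays moved. The work goes in short steps, Python scripts to look and compute and a tool call to move; the robot and the scene stay as the last step left them, time stands still between calls to the robot, and variables do not carry over. Pictures are saved under pics/ and viewed, at most 10 in all, crops included, and the job is handed in when it is done.

Besides the shell and the picture viewer there is one more tool, called after "Emit:" as name([rows], argument=value, ...), one row to a line, values as JSON. move_arm: Moves the arm, as the interface text tells. Its arguments: {"type":"object","properties":{"series":{"type":"array"},"force":{"type":"number"}},"required":["series"]}

```bash
mkdir -p pics; cat > h.py <<'E'
import numpy as np, cv2
from workcell import read_state, eyes, job
from scipy.spatial.transform import Rotation as Ro
def snap(n):
    s=read_state(); p,d=eyes.snapshot(n); c=eyes.calibration(n)
    f=192/np.tan(np.radians(c['fov_y'])/2)
    if 'R' in c: R=np.array(c['R']);t=np.array(c['t'])
    else:
        T=np.eye(4);T[:3,:3]=Ro.from_rotvec(s['tool_rot']).as_matrix();T[:3,3]=s['tool_pos']
        M=np.linalg.inv(T@np.array(c['tool_from_camera'])); R=M[:3,:3];t=M[:3,3]
    return p,d,dict(f=f,cx=c['cx'],cy=c['cy'],k=c['k1'],R=R,t=t)
def slopes(c,uv):
    uv=np.atleast_2d(uv).astype(float); q=(uv-[c['cx'],c['cy']])/c['f']; p=q.copy()
    for _ in range(20): p=q/(1+c['k']*(p**2).sum(1,keepdims=True))
    return p
def pts(c,uv,z):
    p=slopes(c,uv); X=np.c_[p,np.ones(len(p))]*np.reshape(z,(-1,1)); return (X-c['t'])@c['R']
def ray(c,uv):
    p=slopes(c,uv); d=np.c_[p,np.ones(len(p))]@c['R']; return -c['R'].T@c['t'], d/np.linalg.norm(d,axis=1,keepdims=True)
def cloud(p,d,c):
    v,u=np.nonzero(d>0); return pts(c,np.c_[u,v],d[v,u]),p[v,u],np.c_[u,v]
def tri(rs):
    A=sum(np.eye(3)-np.outer(d,d) for o,d in rs); b=sum((np.eye(3)-np.outer(d,d))@o for o,d in rs); return np.linalg.solve(A,b)
E
python3 - <<'E'
from h import *
ims=[]
for n in ('side','top','wrist'):
    p,d,c=snap(n); np.savez(n+'0.npz',p=p,d=d,**c); print(n,c['R'].round(2).tolist(),(-c['R'].T@c['t']).round(3),(d>0).mean())
    ims.append(p)
cv2.imwrite('pics/a.png',cv2.cvtColor(np.hstack(ims[:2]),cv2.COLOR_RGB2BGR)[:, :])
for n,i in zip('stw',ims): cv2.imwrite(f'pics/{n}0.png',cv2.cvtColor(i,cv2.COLOR_RGB2BGR))
print(read_state())
E
```

```text
side [[0.78, -0.62, -0.02], [-0.31, -0.37, -0.87], [0.54, 0.69, -0.49]] [-0.045 -0.756  0.7  ] 0.9785003662109375
top [[-0.0, -1.0, 0.01], [-0.99, 0.0, -0.11], [0.11, -0.01, -0.99]] [ 0.412 -0.008  1.495] 0.9961344401041666
wrist [[0.45, 0.89, -0.0], [0.86, -0.43, 0.28], [0.25, -0.13, -0.96]] [0.217 0.59  0.375] 0.99609375
{'clock': 0.15, 'qpos': array([ 9.79915705e-01,  2.21062671e-01,  1.52732868e+00, -1.26562555e-05,
        1.39470859e+00, -1.26092363e-01]), 'joint_vel': array([-0.00080601, -0.00295802, -0.00233358,  0.00330823, -0.0016408 ,
       -0.0002887 ]), 'tau': array([ 9.30739952e-04, -4.97485292e+01, -3.89904606e+01,  2.24541213e-05,
        7.20905096e-03, -5.04360935e-05]), 'tool_pos': array([0.27995096, 0.55840297, 0.30304989]), 'tool_rot': array([-7.23411074e-01, -3.05663649e+00,  2.22362820e-03]), 'ft_force': array([ 0.59288369, -0.51927565,  0.40193351]), 'torque': array([-0.00187648,  0.03501165,  0.01028781]), 'finger_force': 0.0, 'opening': 0.995165839406791}
```

View pics/s0.png

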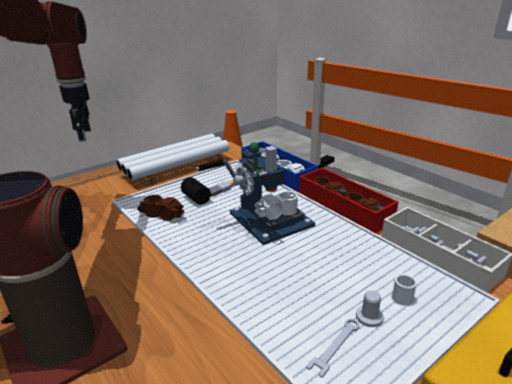

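View pics/t0.png

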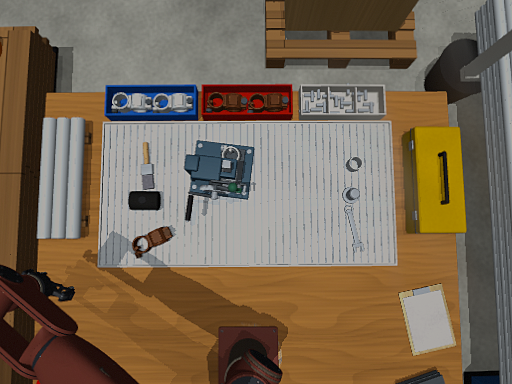

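The side view shows the stand near (268,195) with the green knob at about (255,150). In the top view the base is centred near (222,170), the knob is at (233,187) and the black handle at (189,207). I'll enlarge both.

```bash
python3 - <<'E'
from h import *
o=[]
for n,(a,b) in (('side',(205,130)),('top',(170,130))):
    z=np.load(n+'0.npz'); o.append(cv2.resize(z['p'][b:b+115,a:a+115 if n=='side' else a+100][:, :100],None,fx=4,fy=4,interpolation=cv2.INTER_CUBIC)); 
    P,C,uv=cloud(z['p'],z['d'],{k:z[k] for k in ('f','cx','cy','k','R','t')})
    h=cv2.cvtColor(C[None],cv2.COLOR_RGB2HSV)[0]
    m=(h[:,0]>45)&(h[:,0]<85)&(h[:,1]>90)&(P[:,0]<0.9)&(P[:,2]>.1)
    print(n,'green',m.sum(),P[m].mean(0).round(4),P[m].min(0).round(3),P[m].max(0).round(3),uv[m].mean(0))
    m=(h[:,2]<45)&(P[:,2]>.08)&(P[:,0]>.4)&(P[:,0]<.8)&(abs(P[:,1]-.13)<.2)
    print(n,'black',m.sum(),np.median(P[m],0),P[m].min(0),P[m].max(0),uv[m].mean(0))
    m=(h[:,0]>95)&(h[:,0]<112)&(h[:,1]>70)&(P[:,0]>.4)&(P[:,0]<.8)&(P[:,2]<.04)&(P[:,2]>.012)
    if n=='top': q=cv2.minAreaRect(P[m][:,:2].astype(np.float32)); print(m.sum(),q, np.median(P[m][:,2]))
cv2.imwrite('pics/b.png',cv2.cvtColor(np.hstack(o),cv2.COLOR_RGB2BGR))
E
```

```text
side green 177 [0.4397 0.0192 0.2777] [-0.074 -0.651  0.122] [0.559 0.578 0.582] [215.74576271 173.57062147]
side black 674 [0.59871132 0.05481804 0.19112765] [ 0.46231413 -0.00106524  0.08027828] [0.66307692 0.18055329 0.2949592 ] [253.22551929 174.28635015]
top green 98 [0.5412 0.0521 0.2862] [ 0.068 -0.058  0.215] [0.576 0.53  0.559] [228.05102041 192.24489796]
top black 295 [0.57293253 0.15653371 0.21232118] [0.4657052  0.01240765 0.1227872 ] [0.66043699 0.19217373 0.26182858] [204.17627119 189.09491525]
979 ((0.6678511500358582, 0.24821770191192627), (0.5252243876457214, 0.1923052817583084), 83.92898559570312) 0.021254556345602967
```

View pics/b.png

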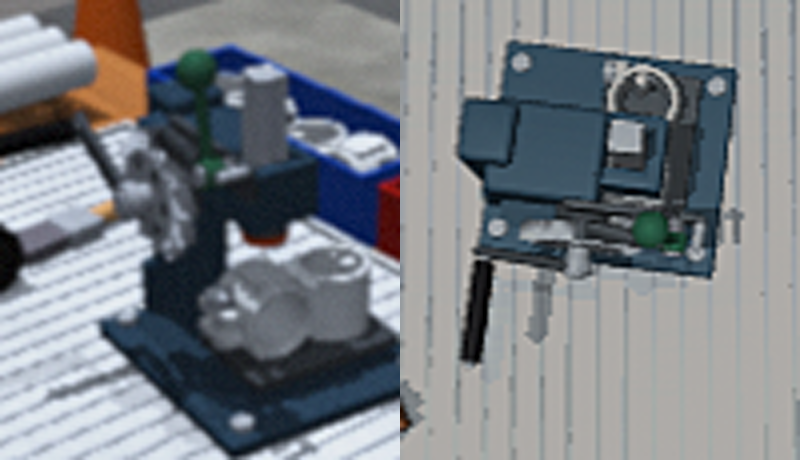

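The knob shows at crop (195,68) in the side view and (650,228) in the top view. The handle runs from (485,262) to (470,360) in the top crop, so stand x is about world +x with a yaw near -8°. Next I'll get the exact figures.

```bash
cat > m.py <<'E'
from h import *
def meas(names,tag=None):
    rays=[];out={}
    for n in names:
        p,d,c=snap(n); P,C,uv=cloud(p,d,c)
        h=cv2.cvtColor(C[None],cv2.COLOR_RGB2HSV)[0]
        box=(P[:,0]>.42)&(P[:,0]<.72)&(P[:,1]>-.05)&(P[:,1]<.27)
        g=np.zeros(d.shape,np.uint8); m=(h[:,0]>50)&(h[:,0]<85)&(h[:,1]>90)&box&(P[:,2]>.24)
        g[uv[m,1],uv[m,0]]=1
        k,l,st,ce=cv2.connectedComponentsWithStats(g)
        if k>1:
            i=1+np.argmax(st[1:,4]); sel=l[uv[:,1],uv[:,0]]==i; Q=P[sel]
            o,dr=ray(c,ce[i]); rays.append((o,dr[0])); A=np.c_[2*Q,np.ones(len(Q))]; s=np.linalg.lstsq(A,(Q**2).sum(1),rcond=None)[0]
            print(n,'knob px',ce[i].round(1),st[i],'depth centre',(Q.mean(0)+.009*dr[0]).round(4),'top',Q[:,2].max().round(4))
        m=(h[:,2]<60)&(h[:,1]<110)&box&(P[:,2]>.14)&(P[:,2]<.32)&(P[:,0]<.545)
        if m.sum()>20:
            Q=P[m];a=np.median(Q,0);Q=Q[np.linalg.norm(Q-a,axis=1)<.07]; a=Q.mean(0);w=np.linalg.svd(Q-a)[2][0]
            s=(Q-a)@w; print(n,'handle',len(Q),a.round(4),'axis',(w*np.sign(w[0])).round(3),'ends',(a+w*s.min()).round(4),(a+w*s.max()).round(4),'ztop',np.percentile(Q[:,2],95).round(4))
        out[n]=(p,d,c,P,h,uv,box)
    if len(rays)>1: print('knob tri',tri(rays).round(4))
    return out
E
python3 - <<'E'
from m import *
o=meas(['top','side'])
p,d,c,P,h,uv,box=o['top']
m=(h[:,0]>92)&(h[:,0]<115)&(h[:,1]>60)&box&(P[:,2]<.035)&(P[:,2]>.014)
g=np.zeros(d.shape,np.uint8); g[uv[m,1],uv[m,0]]=1
k,l,st,ce=cv2.connectedComponentsWithStats(g); sel=m&(np.isin(l[uv[:,1],uv[:,0]],1+np.nonzero(st[1:,4]>30)[0]))
q=cv2.minAreaRect(P[sel][:,:2].astype(np.float32)); print(q)
p,d,c,P,h,uv,box=o['side']
m=((h[:,0]<14))&(h[:,1]>130)&box&(P[:,2]>.08)
print('sole',m.sum(),P[m].mean(0),P[m].min(0),P[m].max(0),uv[m].min(0),uv[m].max(0))
m=(P[:,2]>.06)&(P[:,2]<.16)&box&(h[:,1]<50)&(h[:,2]>90)&(P[:,0]>.57)
print(np.percentile(P[m],[2,50,98],axis=0))
E
```

```text
top knob px [232.3 187.1] [228 183  10   9  69] depth centre [0.5545 0.0423 0.2908] top 0.3101
top handle 130 [0.5058 0.174  0.2149] axis [ 0.936 -0.336 -0.107] ends [0.5574 0.1555 0.209 ] [0.4657 0.1884 0.2194] ztop 0.2209
side knob px [254.2 152. ] [250 143   8  26  97] depth centre [0.5547 0.0383 0.2798] top 0.3072
side handle 134 [0.5117 0.165  0.2112] axis [ 0.903 -0.386 -0.188] ends [0.553  0.1473 0.2026] [0.4651 0.1849 0.221 ] ztop 0.2193
knob tri [0.5567 0.0424 0.278 ]
((0.6448653936386108, 0.09124109148979187), (0.20573590695858002, 0.17708559334278107), 82.53176879882812)
sole 25 [0.5616904  0.09985824 0.17066751] [0.46313708 0.04017248 0.14013037] [0.6283936  0.18392678 0.21985077] [198 163] [275 190]
[[0.58266139 0.02522164 0.06149129]
 [0.64997608 0.0508576  0.0903045 ]
 [0.71279514 0.14533499 0.10985248]]
```

Emit:
move_arm([
  [[-2,-2,-3,0,1],[-5,-4,-6,0,1],[-8,-6,-8,0,1],[-11,-8,-10,0,1],[-14,-11,-11.6,0,1]],
])

```text
clock: 0.67
tool_pos: [0.3545, 0.4036, 0.419]
tool_rot: [0.722, 3.056, 0.003]
ft_force: [0.9, -0.3, 0.3]
opening: 0.998
finger_force: 0.0
```

Emit:
move_arm([
  [[-3,-2.5,0,0,1],[-6,-5,0,0,1],[-9,-7.5,0,0,1],[-12,-10,0,0,1],[-15,-13,0,0,1]],
])

```text
clock: 1.08
tool_pos: [0.4295, 0.2202, 0.4171]
tool_rot: [0.723, 3.057, 0.001]
ft_force: [0.6, 1.0, -0.2]
opening: 1.002
finger_force: 0.0
```

Emit:
move_arm([
  [[-3,-3,0,-6,1],[-6,-6,0,-12,1],[-8.1,-7.6,0,-19.1,1],[-8.1,-7.6,0,-19.1,1],[-8.1,-7.6,0,-19.1,1]],
])

```text
clock: 1.5
tool_pos: [0.4679, 0.116, 0.4169]
tool_rot: [-0.213, -3.134, -0.0]
ft_force: [-0.7, 0.2, -0.2]
opening: 1.003
finger_force: 0.0
```

```bash
python3 - <<'E'
from m import *
o=meas(['wrist','top','side'])
s=read_state();print(s['clock'],s['tool_pos'],s['tool_rot'],s['ft_force'])
print(Ro.from_rotvec(s['tool_rot']).as_matrix().round(3))
cv2.imwrite('pics/c.png',cv2.cvtColor(o['wrist'][0],cv2.COLOR_RGB2BGR))
E
```

```text
wrist knob px [171.1 331.8] [154 309  33  43 797] depth centre [0.5523 0.0436 0.2967] top 0.4316
wrist handle 1380 [0.5149 0.1684 0.2146] axis [ 0.811 -0.511 -0.286] ends [0.4732 0.1947 0.2293] [0.5576 0.1416 0.1996] ztop 0.2211
top knob px [232.4 187. ] [228 183  10   9  67] depth centre [0.5546 0.0421 0.2909] top 0.3085
side knob px [254.2 151.4] [250 143   9  25  97] depth centre [0.5549 0.0385 0.2813] top 0.3056
side handle 142 [0.5103 0.1652 0.2115] axis [ 0.904 -0.389 -0.174] ends [0.5549 0.146  0.2029] [0.4658 0.1843 0.2201] ztop 0.2193
knob tri [0.5573 0.0405 0.2837]
1.65 [0.46715516 0.11842564 0.41697875] [-2.07374828e-01 -3.13441646e+00 -6.95344749e-04] [-0.17932635  0.11068053  0.40321549]
[[-0.991  0.132 -0.   ]
 [ 0.132  0.991  0.   ]
 [ 0.     0.    -1.   ]]
```

View pics/c.png

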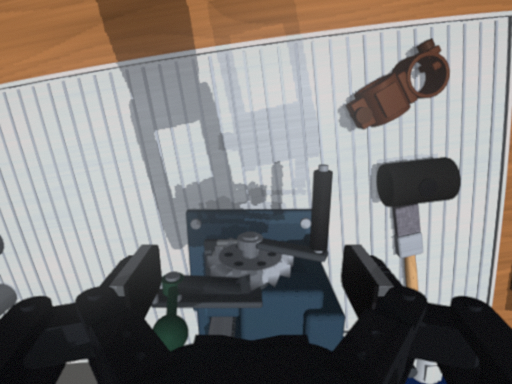

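The wrist view shows the handle along columns 312–331, rows 168–250, and the knob ball near (170,333). I'll measure both there.

```bash
python3 - <<'E'
from m import *
p,d,c=snap('wrist'); P,C,uv=cloud(p,d,c); h=cv2.cvtColor(C[None],cv2.COLOR_RGB2HSV)[0]
u,v=uv.T
m=(u>305)&(u<338)&(v>160)&(v<248)&(h[:,2]<70)&(P[:,2]>.19)&(P[:,2]<.24)
Q=P[m];a=Q.mean(0);w=np.linalg.svd(Q-a,full_matrices=False)[2][0];s=(Q-a)@w
print('handle',m.sum(),a,w,(a+w*s.min()).round(4),(a+w*s.max()).round(4),np.percentile(Q[:,2],[5,50,95]))
for r in (175,190,205,220,235):
    k=m&(v==r); kk=u[k]; z=np.median(P[k][:,2]); print(r,kk.min(),kk.max(),P[k].mean(0).round(4),P[k][:,2].max().round(4))
g=(h[:,0]>45)&(h[:,0]<90)&(h[:,1]>80)&(u<200)&(v>305)&(P[:,2]>.28)&(P[:,2]<.32)
Q=P[g]; 
from scipy.optimize import least_squares
for R in (.014,):
    f=least_squares(lambda x:np.linalg.norm(Q-x,axis=1)-R,Q.mean(0)-[0,0,.01],loss='soft_l1',f_scale=.001); print('ball',g.sum(),f.x,np.abs(f.fun).mean(),Q.max(0),Q.min(0),uv[g].min(0),uv[g].max(0))
# shaft boss & arm
m=(u>200)&(u<300)&(v>235)&(v<310)&(P[:,2]>.19)&(P[:,2]<.26)
print('wheel top',P[m][np.argsort(-P[m][:,2])[:30]].mean(0), np.percentile(P[m],[2,50,98],axis=0).round(4))
for n in ('top',):
    p,d,c=snap(n);P,C,uv=cloud(p,d,c); hh=cv2.cvtColor(C[None],cv2.COLOR_RGB2HSV)[0]
    k=(hh[:,2]<60)&(P[:,0]>.44)&(P[:,0]<.535)&(P[:,1]>.14)&(P[:,1]<.21)&(P[:,2]>.19)
    Q=P[k];a=Q.mean(0);w=np.linalg.svd(Q-a)[2][0];print(n,k.sum(),a,w,Q.max(0),Q.min(0))
E
```

```text
handle 1262 [0.49897473 0.17653444 0.2189703 ] [ 0.99004915 -0.14044578 -0.00881245] [0.4635 0.1816 0.2193] [0.539  0.1709 0.2186] [0.21537159 0.21941954 0.2211154 ]
175 312 328 [0.4652 0.1814 0.2191] 0.2211
190 311 327 [0.4791 0.1795 0.219 ] 0.221
205 310 326 [0.4931 0.1775 0.2196] 0.2226
220 309 325 [0.5079 0.1756 0.219 ] 0.2214
235 307 324 [0.5232 0.1732 0.2183] 0.2208
ball 702 [0.55541447 0.04093155 0.29452209] 0.00047002930927699275 [0.56294708 0.05486925 0.3084789 ] [0.54057864 0.03364026 0.28818627] [152 315] [183 350]
wheel top [0.55780041 0.06863882 0.2350813 ] [[0.5381 0.059  0.191 ]
 [0.562  0.1057 0.208 ]
 [0.6089 0.1522 0.2343]]
top 113 [0.48173895 0.16640478 0.70794241] [-0.92138715 -0.00530063  0.38860985] [0.50641975 0.18245543 0.72420098] [0.44083903 0.14102752 0.67802624]
```

Emit:
move_arm([
  [[-3.3,-2.2,0,0,0.5],[-6.5,-4.3,0,0,0.5],[-9.76,-6.5,0,0,0.5],[-9.76,-6.5,0,0,0.5],[-9.76,-6.5,0,0,0.5]],
], force=20)

```text
clock: 2.17
tool_pos: [0.5564, 0.0402, 0.4158]
tool_rot: [-0.208, -3.132, -0.0]
ft_force: [-0.1, 0.2, -0.6]
opening: 0.5
finger_force: 0.0
```

```bash
python3 - <<'E'
from h import *
s=read_state();print(s['tool_pos'],s['ft_force'],s['opening'])
T=Ro.from_rotvec(s['tool_rot']).as_matrix();print(T.round(3).tolist()); print('todo cm',100*T.T@(np.array([.5554,.041,.3445])-s['tool_pos']))
E
```

```text
[0.5564228  0.04020068 0.41583231] [-0.13498303  0.22959407 -0.55046928] 0.4995451505968321
[[-0.991, 0.132, -0.002], [0.132, 0.991, 0.0], [0.002, 0.0, -1.0]]
todo cm [0.09534917 0.06540456 7.13347477]
```

Emit:
move_arm([
  [[0.1,0.05,2.5,0,0.5],[0.1,0.05,5,0,0.5],[0.1,0.05,7.2,0,0.5],[0.1,0.05,7.2,0,0.4],[0.1,0.05,7.2,0,0.4]],
])

```text
clock: 2.58
tool_pos: [0.5536, 0.0424, 0.3445]
tool_rot: [-0.204, -3.132, -0.0]
ft_force: [0.5, -0.0, 0.7]
opening: 0.398
finger_force: 0.0
```

Emit:
move_arm([
  [[0,-1,0,0,0.4],[0,-2,0,0,0.4],[0,-3,0.1,0,0.4],[0,-4,0.3,0,0.4],[0,-4.6,0.4,0,0.4]],
])

```text
clock: 3.0
tool_pos: [0.5487, -0.0066, 0.3416]
tool_rot: [0.209, 3.134, -0.001]
ft_force: [0.1, -0.7, -0.8]
opening: 0.4
finger_force: 0.0
```

Emit:
move_arm([
  [[0,-0.3,0,0,0.42],[0,-0.6,0.1,0,0.42],[0,-0.6,0.1,0,0.5],[0,-0.6,0,0,0.55],[0,-0.6,0,0,0.55]],
])

```text
clock: 3.42
tool_pos: [0.5481, -0.0104, 0.3412]
tool_rot: [0.206, 3.135, 0.0]
ft_force: [0.4, -0.2, -0.2]
opening: 0.548
finger_force: 0.0
```

Emit:
move_arm([
  [[0,0,-3,0,0.6],[0,0,-6,0,0.6],[0,0,-8,0,0.8],[0,3,-8,0,1],[0,5,-8,0,1]],
])

```text
clock: 3.83
tool_pos: [0.5553, 0.0399, 0.4236]
tool_rot: [0.208, 3.13, 0.001]
ft_force: [-0.2, 0.5, -0.7]
opening: 0.989
finger_force: 0.0
```

```bash
python3 - <<'E'
from m import *
o=meas(['top','side']); s=read_state();print(s['tool_pos'],s['ft_force'])
z=[cv2.resize(o['side'][0][130:230,215:315],None,fx=4,fy=4,interpolation=cv2.INTER_CUBIC),cv2.resize(o['top'][0][135:235,175:275],None,fx=4,fy=4,interpolation=cv2.INTER_CUBIC)]
cv2.imwrite('pics/d.png',cv2.cvtColor(np.hstack(z),cv2.COLOR_RGB2BGR))
E
```

```text
top knob px [242. 190.] [240 189   5   3  13] depth centre [0.5474 0.0147 0.2768] top 0.7256
top handle 21 [0.5333 0.1386 0.2002] axis [ 0.515 -0.787 -0.34 ] ends [0.5461 0.119  0.1917] [0.5011 0.1877 0.2214] ztop 0.2204
side knob px [263.6 159.4] [258 153  12  17  95] depth centre [ 0.5481 -0.0091  0.2768] top 0.2959
side handle 146 [0.5101 0.1648 0.2115] axis [ 0.899 -0.403 -0.172] ends [0.553  0.1456 0.2033] [0.4664 0.1844 0.2199] ztop 0.2192
knob tri [0.5543 0.0104 0.2677]
[0.55474207 0.04160394 0.42158612] [-0.10053753 -0.64202125 -0.42195563]
```

View pics/d.png

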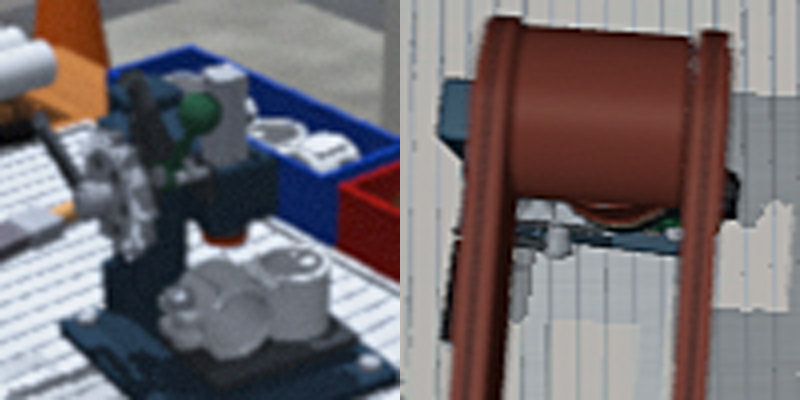

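Thrown back: the green knob is at crop (200,115), clear on the -y side, and the pawl stands up out of the wheel. Next comes the handle.

Emit:
move_arm([
  [[2.9,2.5,0,0,0.7],[5.8,5,0,0,0.7],[8.6,7.5,0,0,0.7],[8.7,11,0,0,0.7],[8.7,12.6,1,0,0.7]],
])

```text
clock: 4.35
tool_pos: [0.484, 0.178, 0.4132]
tool_rot: [0.203, 3.131, 0.003]
ft_force: [1.4, 1.3, 0.2]
opening: 0.7
finger_force: 0.0
```

Emit:
move_arm([
  [[0,0,3.5,0,0.7],[0,0,7,0,0.7],[0,0,10.5,0,0.7],[0,0,12,0,0.7],[0,0,12,0,0.7]],
])

```text
clock: 4.77
tool_pos: [0.4823, 0.1746, 0.2858]
tool_rot: [-0.205, -3.126, 0.004]
ft_force: [-0.7, 0.1, -1.2]
opening: 0.7
finger_force: 0.0
```

```bash
python3 - <<'E'
from m import *
s=read_state();print(s['tool_pos'],s['ft_force'],s['opening'])
T=Ro.from_rotvec(s['tool_rot']).as_matrix();print(T.round(3).tolist()); print('todo cm',100*T.T@(np.array([.485,.1785,.2658])-s['tool_pos']))
p,d,c=snap('side'); P,C,uv=cloud(p,d,c); h=cv2.cvtColor(C[None],cv2.COLOR_RGB2HSV)[0]
u,v=uv.T
b=(u>250)&(u<300)&(v>175)&(v<220)
m=b&((h[:,0]<15)|(h[:,0]>170))&(h[:,1]>110)
print('sole',m.sum(),uv[m].min(0),uv[m].max(0),P[m].mean(0).round(4),P[m].min(0).round(4),P[m].max(0).round(4))
for vv in range(180,215,2):
    k=b&(v==vv)&(u%4==0); print(vv,[(int(a),*(q*1000).astype(int).tolist()) for a,q in zip(u[k],P[k]) if 258<a<292])
E
```

```text
[0.48226227 0.17458316 0.28576372] [-0.72960862  0.1085703  -1.18316335] 0.7001988165215987
[[-0.991, 0.131, -0.009], [0.131, 0.991, -0.002], [0.009, -0.003, -1.0]]
todo cm [-0.23747855  0.43067995  1.99298453]
sole 20 [266 188] [299 191] [0.6285 0.055  0.1368] [0.6095 0.0398 0.0165] [0.8373 0.1585 0.1476]
180 [(260, 600, 74, 169), (264, 594, 48, 181), (268, 568, 0, 208), (272, 610, 33, 181), (276, 624, 32, 177), (280, 637, 30, 173), (284, 655, 32, 167), (288, 837, 216, 36)]
182 [(260, 597, 70, 165), (264, 597, 52, 172), (268, 598, 36, 178), (272, 610, 32, 175), (276, 623, 31, 172), (280, 636, 29, 168), (284, 651, 28, 163), (288, 840, 220, 26)]
184 [(260, 656, 146, 109), (264, 598, 54, 164), (268, 599, 37, 171), (272, 613, 36, 167), (276, 625, 33, 164), (280, 635, 28, 162), (284, 836, 237, 13), (288, 837, 216, 21)]
186 [(260, 655, 145, 103), (264, 598, 54, 158), (268, 598, 36, 165), (272, 612, 35, 161), (276, 636, 46, 148), (280, 819, 238, 10), (284, 829, 228, 10), (288, 837, 215, 13)]
188 [(260, 657, 148, 93), (264, 767, 267, 8), (268, 598, 35, 159), (272, 623, 48, 145), (276, 633, 
[... 1546 characters left out ...]
 (284, 657, 34, 79), (288, 671, 32, 75)]
208 [(260, 582, 53, 92), (264, 590, 45, 93), (268, 601, 40, 91), (272, 644, 74, 59), (276, 647, 59, 64), (280, 650, 43, 71), (284, 659, 36, 70), (288, 670, 30, 69)]
210 [(260, 582, 54, 85), (264, 591, 46, 85), (268, 601, 41, 83), (272, 641, 71, 54), (276, 648, 60, 56), (280, 646, 39, 67), (284, 660, 37, 63), (288, 671, 31, 61)]
212 [(260, 588, 61, 72), (264, 596, 53, 73), (268, 600, 39, 78), (272, 637, 66, 51), (276, 640, 51, 57), (280, 645, 37, 61), (284, 662, 38, 54), (288, 670, 30, 55)]
214 [(260, 582, 55, 71), (264, 592, 49, 70), (268, 599, 38, 72), (272, 630, 57, 51), (276, 637, 47, 52), (280, 641, 33, 58), (284, 663, 40, 46), (288, 672, 32, 46)]
```

Emit:
move_arm([
  [[-0.2,0.4,1,0,0.7],[-0.2,0.4,2,0,0.7],[-0.2,0.4,2,0,0.4],[-0.2,0.4,2,0,0.2],[-0.2,0.4,2,0,0.2]],
], force=25)

```text
clock: 5.23
tool_pos: [0.4877, 0.179, 0.2717]
tool_rot: [0.206, 3.134, 0.0]
ft_force: [0.5, 0.0, -0.4]
opening: 0.282
finger_force: 0.0
```

Emit:
move_arm([
  [[0,0,0,0,0.1],[0,0,0,0,0.1],[0,0,0,0,0.1],[0,0,0,0,0.1],[0,0,0,0,0.1]],
])

```text
clock: 5.65
tool_pos: [0.4877, 0.1794, 0.2718]
tool_rot: [0.206, 3.133, 0.002]
ft_force: [0.9, 3.9, 2.9]
opening: 0.201
finger_force: 25.9
```

```bash
cat > st.py <<'E'
from h import *
s=read_state();print(s['clock'],s['tool_pos'],s['ft_force'],s['opening'],s['finger_force'])
sh=np.array([.1091,.1798])  # placeholder
T=Ro.from_rotvec(s['tool_rot']).as_matrix();print(T.round(4).tolist())
E
python3 st.py
```

```text
5.65 [0.48770156 0.17944026 0.27184591] [0.8782059  3.94046848 2.89398277] 0.20066637137529345 25.920301973819733
[[-0.9914, 0.1309, 0.0016], [0.1309, 0.9914, 0.0011], [-0.0014, 0.0013, -1.0]]
```

```bash
python3 -c "
import math
def t(a,n,st):
    for i in range(1,n+1):
        c=a+i*st; print(round(c,3),round(7.5*(math.sin(1.13-c)-math.sin(1.13-a)),2),round(-7.5*(math.cos(1.13-c)-math.cos(1.13-a)),2))
t(0,5,.07);print();t(.35,5,.07);print();t(.7,5,.07)"
```

```text
0.07 -0.24 -0.47
0.14 -0.51 -0.92
0.21 -0.82 -1.34
0.28 -1.15 -1.75
0.35 -1.51 -2.13

0.42 -0.39 -0.36
0.49 -0.8 -0.68
0.56 -1.23 -0.98
0.63 -1.68 -1.25
0.7 -2.15 -1.49

0.77 -0.48 -0.2
0.84 -0.98 -0.37
0.91 -1.49 -0.5
0.98 -2.01 -0.6
1.05 -2.53 -0.66
```

Emit:
move_arm([
  [[0,-0.24,-0.47,0,0.1],[0,-0.51,-0.92,0,0.1],[0,-0.82,-1.34,0,0.1],[0,-1.15,-1.75,0,0.1],[0,-1.51,-2.13,0,0.1]],
])

```text
clock: 6.07
tool_pos: [0.4857, 0.1646, 0.293]
tool_rot: [0.206, 3.133, 0.003]
ft_force: [1.8, 4.3, 2.2]
opening: 0.197
finger_force: 25.7
```

```bash
python3 st.py
```

```text
6.0667 [0.48574457 0.16459428 0.29302373] [1.82253348 4.31945419 2.17779429] 0.1965527314771814 25.713652968406677
[[-0.9914, 0.1307, 0.0017], [0.1307, 0.9914, 0.0017], [-0.0014, 0.0019, -1.0]]
```

Moving well, with low force. Continuing.

Emit:
move_arm([
  [[0,-0.39,-0.36,0,0.1],[0,-0.8,-0.68,0,0.1],[0,-1.23,-0.98,0,0.1],[0,-1.68,-1.25,0,0.1],[0,-2.15,-1.49,0,0.1]],
])

```text
clock: 6.48
tool_pos: [0.4829, 0.1428, 0.3081]
tool_rot: [0.206, 3.133, 0.002]
ft_force: [1.9, 4.8, 2.5]
opening: 0.196
finger_force: 25.9
```

Emit:
move_arm([
  [[0,-0.48,-0.2,0,0.1],[0,-0.8,-0.31,0,0.1],[0,-1.1,-0.4,0,0.1],[0,-1.4,-0.48,0,0.1],[0,-1.49,-0.5,0,0.1]],
])

```text
clock: 6.9
tool_pos: [0.4809, 0.1273, 0.3131]
tool_rot: [0.207, 3.133, -0.0]
ft_force: [1.1, 3.2, 5.5]
opening: 0.2
finger_force: 26.1
```

```bash
python3 - <<'E'
from h import *
exec(open('st.py').read())
p,d,c=snap('side'); P,C,uv=cloud(p,d,c); h=cv2.cvtColor(C[None],cv2.COLOR_RGB2HSV)[0]
u,v=uv.T; b=(u>262)&(u<286)&(v>175)&(v<215)&(P[:,0]<.72)
m=b&((h[:,0]<15)|(h[:,0]>170))&(h[:,1]>110)
print('sole',m.sum(),uv[m].min(0),uv[m].max(0),P[m].mean(0).round(4),P[m].min(0).round(4))
cv2.imwrite('pics/e.png',cv2.cvtColor(cv2.resize(p[130:230,215:315],None,fx=5,fy=5,interpolation=cv2.INTER_CUBIC),cv2.COLOR_RGB2BGR))
E
```

```text
6.9 [0.48089763 0.1273222  0.31311871] [1.07427901 3.20579038 5.45124074] 0.20041466505356123 26.14463210105896
[[-0.9913, 0.1314, 0.0015], [0.1314, 0.9913, -0.0003], [-0.0015, -0.0001, -1.0]]
sole 22 [266 194] [275 197] [0.6179 0.0498 0.1233] [0.6112 0.0414 0.1181]
```

View pics/e.png

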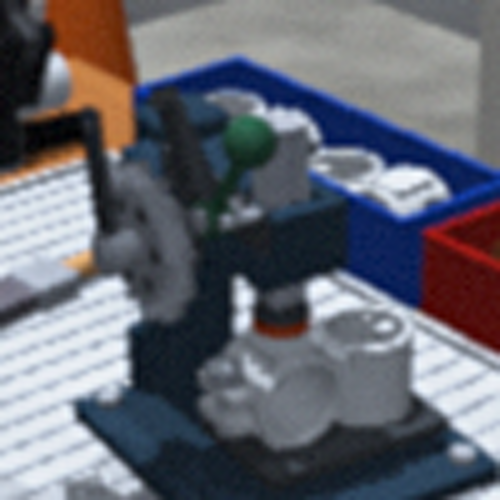

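The sole's lower edge is at crop (280,333), a few mm above the boss at about (285,345). From here I go in finer steps.

Emit:
move_arm([
  [[0,-0.35,-0.13,0,0.1],[0,-0.7,-0.2,0,0.1],[0,-1.04,-0.24,0,0.1],[0,-1.04,-0.24,0,0.1],[0,-1.04,-0.24,0,0.1]],
])

```text
clock: 7.37
tool_pos: [0.4795, 0.1165, 0.3147]
tool_rot: [0.208, 3.134, -0.003]
ft_force: [4.1, -4.4, 1.4]
opening: 0.196
finger_force: 25.8
```

```bash
python3 st.py; python3 -c "
import math
a=1.05
for i in range(1,30):
    c=a+i*.02; print(round(c,3),round(7.5*(math.sin(1.13-c)-math.sin(1.13-a)),2),round(-7.5*(math.cos(1.13-c)-math.cos(1.13-a)),2))"
```

```text
7.3667 [0.47949406 0.11646499 0.31468163] [ 4.09800537 -4.36169478  1.38372696] 0.19622307349827756 25.820482671260834
[[-0.9912, 0.1321, 0.0006], [0.1321, 0.9912, -0.0019], [-0.0009, -0.0018, -1.0]]
1.07 -0.15 -0.01
1.09 -0.3 -0.02
1.11 -0.45 -0.02
1.13 -0.6 -0.02
1.15 -0.75 -0.02
1.17 -0.9 -0.02
1.19 -1.05 -0.01
1.21 -1.2 0.0
1.23 -1.35 0.01
1.25 -1.5 0.03
1.27 -1.65 0.05
1.29 -1.79 0.07
1.31 -1.94 0.1
1.33 -2.09 0.13
1.35 -2.24 0.16
1.37 -2.38 0.19
1.39 -2.53 0.23
1.41 -2.67 0.27
1.43 -2.82 0.31
1.45 -2.96 0.36
1.47 -3.1 0.41
1.49 -3.24 0.46
1.51 -3.38 0.51
1.53 -3.52 0.57
1.55 -3.66 0.63
1.57 -3.79 0.69
1.59 -3.93 0.76
1.61 -4.06 0.82
1.63 -4.2 0.89
```

Emit:
move_arm([
  [[0,-0.08,0,0,0.1],[0,-0.16,0,0,0.1],[0,-0.24,0,0,0.1],[0,-0.32,0,0,0.1],[0,-0.4,0,0,0.1]],
])

```text
clock: 7.78
tool_pos: [0.4791, 0.1139, 0.3148]
tool_rot: [0.206, 3.133, 0.001]
ft_force: [6.8, 0.9, 1.9]
opening: 0.196
finger_force: 25.8
```

Emit:
move_arm([
  [[0,-0.06,0,0,0.1],[0,-0.12,0,0,0.1],[0,-0.18,0,0,0.1],[0,-0.24,0,0,0.1],[0,-0.3,0,0,0.1]],
])

```text
clock: 8.2
tool_pos: [0.4787, 0.1109, 0.3148]
tool_rot: [0.206, 3.134, 0.001]
ft_force: [5.0, 0.8, 2.1]
opening: 0.195
finger_force: 25.8
```

Emit:
move_arm([
  [[0,-0.06,0,0,0.1],[0,-0.12,0,0,0.1],[0,-0.18,0,0,0.1],[0,-0.24,0.01,0,0.1],[0,-0.3,0.01,0,0.1]],
])

```text
clock: 8.62
tool_pos: [0.4783, 0.1079, 0.3147]
tool_rot: [0.206, 3.133, 0.001]
ft_force: [6.4, -0.4, 1.5]
opening: 0.199
finger_force: 25.7
```

```bash
python3 st.py
```

```text
8.6167 [0.47833955 0.10794164 0.31469595] [ 6.41117682 -0.37614905  1.53033682] 0.1992821928408878 25.747472047805786
[[-0.9914, 0.1309, 0.0014], [0.1309, 0.9914, 0.0006], [-0.0013, 0.0008, -1.0]]
```

Emit:
move_arm([
  [[0,-0.06,0,0,0.1],[0,-0.12,0,0,0.1],[0,-0.18,0.01,0,0.1],[0,-0.24,0.01,0,0.1],[0,-0.3,0.02,0,0.1]],
])

```text
clock: 9.03
tool_pos: [0.4779, 0.1049, 0.3144]
tool_rot: [0.206, 3.134, 0.001]
ft_force: [6.1, 0.7, 1.8]
opening: 0.2
finger_force: 25.8
```

Emit:
move_arm([
  [[0,-0.06,0.01,0,0.1],[0,-0.12,0.01,0,0.1],[0,-0.18,0.02,0,0.1],[0,-0.24,0.03,0,0.1],[0,-0.3,0.04,0,0.1]],
])

```text
clock: 9.45
tool_pos: [0.4776, 0.1019, 0.3141]
tool_rot: [0.206, 3.134, 0.001]
ft_force: [6.2, 0.8, 2.3]
opening: 0.201
finger_force: 25.8
```

Emit:
move_arm([
  [[0,-0.05,0.01,0,0.1],[0,-0.1,0.02,0,0.1],[0,-0.15,0.02,0,0.1],[0,-0.2,0.03,0,0.1],[0,-0.25,0.04,0,0.1]],
])

```text
clock: 9.87
tool_pos: [0.4772, 0.0994, 0.3137]
tool_rot: [0.206, 3.133, 0.001]
ft_force: [5.8, 0.4, 1.9]
opening: 0.197
finger_force: 25.8
```

Emit:
move_arm([
  [[0,-0.05,0.01,0,0.1],[0,-0.1,0.02,0,0.1],[0,-0.15,0.03,0,0.1],[0,-0.2,0.04,0,0.1],[0,-0.25,0.05,0,0.1]],
])

```text
clock: 10.28
tool_pos: [0.4769, 0.097, 0.3132]
tool_rot: [0.206, 3.133, 0.001]
ft_force: [6.4, 1.0, 1.7]
opening: 0.2
finger_force: 25.8
```

Emit:
move_arm([
  [[0,-0.05,0.01,0,0.1],[0,-0.1,0.02,0,0.1],[0,-0.15,0.03,0,0.1],[0,-0.2,0.04,0,0.1],[0,-0.25,0.06,0,0.1]],
])

```text
clock: 10.7
tool_pos: [0.4766, 0.0945, 0.3126]
tool_rot: [0.206, 3.133, 0.001]
ft_force: [5.3, 1.5, 1.2]
opening: 0.198
finger_force: 25.8
```

Emit:
move_arm([
  [[0,-0.04,0.01,0,0.1],[0,-0.08,0.02,0,0.1],[0,-0.12,0.03,0,0.1],[0,-0.16,0.04,0,0.1],[0,-0.2,0.05,0,0.1]],
])

```text
clock: 11.12
tool_pos: [0.4763, 0.0925, 0.3121]
tool_rot: [0.206, 3.133, 0.001]
ft_force: [6.1, -0.1, 0.8]
opening: 0.198
finger_force: 25.8
```

Emit:
move_arm([
  [[0,-0.04,0.01,0,0.1],[0,-0.08,0.02,0,0.1],[0,-0.12,0.03,0,0.1],[0,-0.16,0.04,0,0.1],[0,-0.2,0.05,0,0.1]],
])

```text
clock: 11.53
tool_pos: [0.4761, 0.0907, 0.3116]
tool_rot: [0.206, 3.133, 0.002]
ft_force: [6.2, 2.3, 2.1]
opening: 0.197
finger_force: 25.8
```

Emit:
move_arm([
  [[0,-0.03,0.01,0,0.1],[0,-0.06,0.02,0,0.1],[0,-0.09,0.03,0,0.1],[0,-0.12,0.03,0,0.1],[0,-0.15,0.04,0,0.1]],
])

```text
clock: 11.95
tool_pos: [0.4759, 0.0897, 0.3113]
tool_rot: [0.206, 3.133, 0.003]
ft_force: [7.3, 4.3, 1.5]
opening: 0.198
finger_force: 25.8
```

Emit:
move_arm([
  [[0,0,0,0,0.1],[0,0,0,0,0.1]],
])

```text
clock: 12.12
tool_pos: [0.476, 0.0896, 0.3113]
tool_rot: [0.206, 3.133, 0.003]
ft_force: [6.2, 3.2, 2.5]
opening: 0.198
finger_force: 25.8
```

Emit:
move_arm([
  [[0,0,0,0,0.1]],
])

```text
clock: 12.2
tool_pos: [0.476, 0.0897, 0.3113]
tool_rot: [0.206, 3.133, 0.003]
ft_force: [6.8, 3.6, 2.0]
opening: 0.196
finger_force: 25.8
```

Emit:
move_arm([
  [[0,0,0,0,0.1]],
])

```text
clock: 12.28
tool_pos: [0.476, 0.0897, 0.3113]
tool_rot: [0.206, 3.133, 0.003]
ft_force: [5.8, 2.8, 1.6]
opening: 0.202
finger_force: 25.8
```

Emit:
move_arm([
  [[0,-0.02,0,0,0.1],[0,-0.04,0.01,0,0.1],[0,-0.06,0.02,0,0.1],[0,-0.07,0.02,0,0.1],[0,-0.07,0.02,0,0.1]],
])

```text
clock: 12.7
tool_pos: [0.4759, 0.0892, 0.3111]
tool_rot: [0.205, 3.133, 0.004]
ft_force: [6.9, 3.6, 1.8]
opening: 0.199
finger_force: 25.8
```

```bash
python3 - <<'E'
from h import *
exec(open('st.py').read())
p,d,c=snap('side'); 
print(read_state()['ft_force'])
cv2.imwrite('pics/f.png',cv2.cvtColor(cv2.resize(p[160:220,240:300],None,fx=8,fy=8,interpolation=cv2.INTER_CUBIC),cv2.COLOR_RGB2BGR))
E
```

```text
12.7 [0.47590176 0.08920111 0.31114418] [6.94806401 3.63566758 1.84560447] 0.19874460712328382 25.810876786708832
[[-0.9914, 0.1306, 0.002], [0.1306, 0.9914, 0.0024], [-0.0017, 0.0027, -1.0]]
[7.07132066 4.53461266 1.82247462]
```

View pics/f.png

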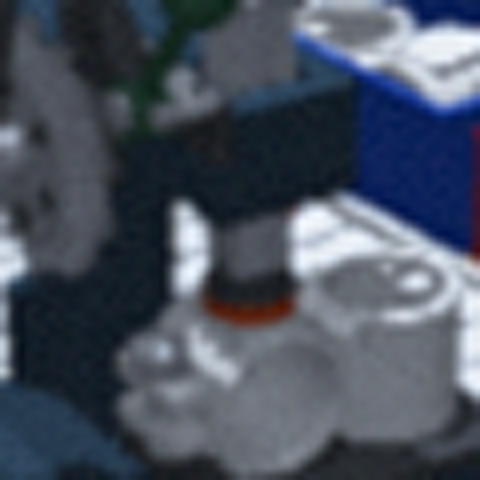

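The orange sole, at crop (250,310), sits on the boss, and the force rose steadily from about 2 N to about 5 N, so the foot bears. Letting go of the handle and rising.

Emit:
move_arm([
  [[0,0,0,0,0.3],[0,0,0,0,0.4],[0,0,0,0,0.5],[0,0,0,0,0.6],[0,0,0,0,0.6]],
])

```text
clock: 13.17
tool_pos: [0.4749, 0.0881, 0.3103]
tool_rot: [-0.206, -3.133, 0.0]
ft_force: [0.2, 0.7, -0.0]
opening: 0.6
finger_force: 0.0
```

Emit:
move_arm([
  [[0,0,-3,0,0.6],[0,0,-6,0,0.6],[0,0,-9,0,0.6],[0,0,-9.5,0,0.6],[0,0,-9.5,0,0.6]],
])

```text
clock: 13.58
tool_pos: [0.4761, 0.0881, 0.4087]
tool_rot: [0.206, 3.13, 0.001]
ft_force: [-1.0, 0.1, -0.6]
opening: 0.599
finger_force: 0.0
```

Emit:
move_arm([
  [[3,1,0,0,0.5],[5,2,0,0,0.5],[5,2,0,0,0.5]],
])

```text
clock: 13.83
tool_pos: [0.4257, 0.1159, 0.4041]
tool_rot: [-0.204, -3.131, -0.001]
ft_force: [-0.1, -0.3, 0.1]
opening: 0.502
finger_force: 0.0
```

```bash
python3 - <<'E'
from h import *
from scipy.optimize import least_squares
exec(open('st.py').read())
for n in ('wrist','side','top'):
    p,d,c=snap(n); P,C,uv=cloud(p,d,c); h=cv2.cvtColor(C[None],cv2.COLOR_RGB2HSV)[0]
    g=(h[:,0]>45)&(h[:,0]<90)&(h[:,1]>80)&(abs(P[:,0]-.548)<.03)&(abs(P[:,1]+.0145)<.03)&(P[:,2]>.272)&(P[:,2]<.31)
    Q=P[g]
    if len(Q)>15:
        f=least_squares(lambda x:np.linalg.norm(Q-x,axis=1)-.014,Q.mean(0)-[0,0,.01],loss='soft_l1',f_scale=.001); print(n,g.sum(),f.x.round(4),np.abs(f.fun).mean())
print('todo cm',100*T.T@(np.array([.5477,-.0145,.335])-s['tool_pos']))
E
```

```text
13.8333 [0.42571896 0.11588937 0.4041264 ] [-0.05262846 -0.26234466  0.11766872] 0.5021129693111241 0.0
[[-0.9916, 0.1296, -0.0037], [0.1296, 0.9916, 0.0008], [0.0038, 0.0003, -1.0]]
wrist 403 [ 0.5483 -0.0119  0.2834] 0.0006325935875168743
side 80 [ 0.5487 -0.0129  0.282 ] 0.0010267264478727041
top 66 [ 0.5478 -0.0094  0.2816] 0.0013844114065424352
todo cm [-13.81086276 -11.35058029   6.8568661 ]
```

Emit:
move_arm([
  [[-3,-2.5,0,0,0.5],[-6.5,-5,0,0,0.5],[-9.5,-7.5,0,0,0.5],[-12,-10,0,0,0.5],[-13.8,-11,0,0,0.5]],
])

```text
clock: 14.4
tool_pos: [0.5526, -0.0167, 0.4042]
tool_rot: [-0.211, -3.133, 0.002]
ft_force: [0.2, 0.9, 0.4]
opening: 0.499
finger_force: 0.0
```

Emit:
move_arm([
  [[0,0,2,0,0.5],[0,0,4,0,0.5],[0,0,5.9,0,0.5],[0,0,5.9,0,0.5]],
])

```text
clock: 14.73
tool_pos: [0.5494, -0.0134, 0.3409]
tool_rot: [-0.208, -3.126, -0.001]
ft_force: [-0.4, -0.0, -1.3]
opening: 0.502
finger_force: 0.0
```

```bash
python3 st.py
```

```text
14.7333 [ 0.54935988 -0.01335852  0.34092591] [-0.44469674 -0.00693263 -1.26427333] 0.5018076927453547 0.0
[[-0.9912, 0.1324, -0.0091], [0.1324, 0.9912, 0.0013], [0.0091, 0.0001, -1.0]]
```

Emit:
move_arm([
  [[0,0.3,0,0,0.42],[0,1.0,-0.1,0,0.42],[0,1.7,-0.3,0,0.42],[0,2.4,-0.5,0,0.42],[0,3.1,-0.6,0,0.42]],
])

```text
clock: 15.15
tool_pos: [0.5554, 0.0192, 0.3546]
tool_rot: [0.205, 3.132, 0.0]
ft_force: [0.3, -0.1, 0.1]
opening: 0.422
finger_force: 0.0
```

Emit:
move_arm([
  [[0,0.4,-0.1,0,0.42],[0,0.8,-0.1,0,0.42],[0,1.2,-0.1,0,0.42],[0,1.4,-0.1,0,0.42],[0,1.4,-0.1,0,0.42]],
])

```text
clock: 15.57
tool_pos: [0.5566, 0.0326, 0.3537]
tool_rot: [-0.205, -3.135, -0.0]
ft_force: [0.5, 1.0, 0.4]
opening: 0.421
finger_force: 0.4
```

```bash
python3 st.py
```

```text
15.5667 [0.55664954 0.03257003 0.35371464] [0.50533606 1.01649336 0.36368353] 0.420755595387054 0.4177960753440857
[[-0.9914, 0.1305, -0.0001], [0.1305, 0.9914, 0.0003], [0.0002, 0.0003, -1.0]]
```

Emit:
move_arm([
  [[0,0.4,0,0,0.45],[0,0.6,0,0,0.5],[0,0.6,0,0,0.6],[0,0.6,0,0,0.7],[0,0.6,0,0,0.7]],
])

```text
clock: 15.98
tool_pos: [0.5574, 0.0378, 0.3538]
tool_rot: [-0.206, -3.135, 0.0]
ft_force: [0.1, 0.1, 0.4]
opening: 0.697
finger_force: 0.0
```

Emit:
move_arm([
  [[0,0,-3,0,0.7],[0,0,-6,0,0.7],[1,0,-7,0,0.7],[5,1,-7,0,0.7],[9,2,-7,0,0.7]],
])

```text
clock: 16.4
tool_pos: [0.4708, 0.0691, 0.4242]
tool_rot: [0.21, 3.134, -0.0]
ft_force: [-0.2, 0.4, 1.4]
opening: 0.696
finger_force: 0.0
```

Emit:
move_arm([
  [[2,1,0,0,0.7],[2,2,0,0,0.7],[2,3,0,0,0.7],[2,3,0,0,0.7]],
])

```text
clock: 16.73
tool_pos: [0.4555, 0.1032, 0.4241]
tool_rot: [0.204, 3.134, 0.001]
ft_force: [0.7, -0.6, 0.5]
opening: 0.698
finger_force: 0.0
```

```bash
python3 - <<'E'
from h import *
from scipy.optimize import least_squares
exec(open('st.py').read())
o=[]
for n in ('wrist','side','top'):
    p,d,c=snap(n); P,C,uv=cloud(p,d,c); h=cv2.cvtColor(C[None],cv2.COLOR_RGB2HSV)[0]
    g=(h[:,0]>45)&(h[:,0]<90)&(h[:,1]>80)&(abs(P[:,0]-.552)<.03)&(abs(P[:,1]-.02)<.06)&(P[:,2]>.276)&(P[:,2]<.32)
    Q=P[g]
    if len(Q)>15:
        f=least_squares(lambda x:np.linalg.norm(Q-x,axis=1)-.014,Q.mean(0)-[0,0,.01],loss='soft_l1',f_scale=.001); print(n,g.sum(),f.x.round(4),np.abs(f.fun).mean())
    if n!='top': o.append(cv2.resize(p if n=='wrist' else p[130:226,210:338],(512,384) if 0 else (400,300),interpolation=cv2.INTER_CUBIC))
cv2.imwrite('pics/g.png',cv2.cvtColor(np.hstack(o),cv2.COLOR_RGB2BGR))
E
```

```text
16.7333 [0.45547588 0.10315998 0.424138  ] [ 0.70710893 -0.61603833  0.5396733 ] 0.6979075590427308 0.0
[[-0.9915, 0.1299, 0.0012], [0.1299, 0.9915, 0.0006], [-0.0011, 0.0007, -1.0]]
wrist 378 [0.5551 0.0408 0.2941] 0.0005760728818422933
side 73 [0.556  0.0394 0.292 ] 0.001228361385643569
top 66 [0.555  0.043  0.2921] 0.0013434527629205958
```

View pics/g.png

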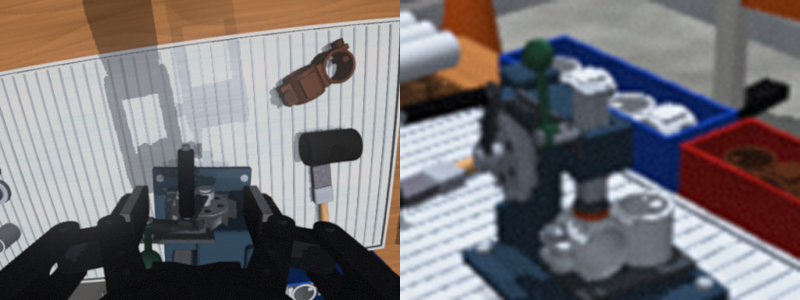

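The knob is back at its starting position, so the pawl is in the wheel. The foot sits on the coupler and the gripper is clear. Handing in.

```bash
python3 -c "
from workcell import job
print(job.job_done())"
```

```text
the job is handed in; nothing more can be done
None
```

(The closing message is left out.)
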